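# Hang the masher between its neighbours on the utensil rack

### The arm

A 7-joint arm with a two-finger parallel gripper is mounted at the origin on a cart in front of the work surface, level with it; the furniture and walls round the work are solid. World frame = base frame: x ahead of the robot, y to its left, z up, the work surface at z = 0. Lengths are in mm, angles in rad, forces in N, time in s.
With the tool pointing down it reaches from about 425 to 800 mm from the base axis. Payload 8.3 kg.
Tool frame: the origin (TCP) lies on the centre line of the jaws, within the pads' length; the fingertips stand 17 mm ahead of it and the grasp point (between the pads) lies 2 mm behind it; z points along the fingers, y is the line along which they close (so a half turn about z gives the same grasp; the last joint's range is limited). The gripper opens to 85 mm and grips with 20 to 120 N. Pads are 22 mm wide; open, the fingers measure 114 mm over their backs; the gripper's body (76 mm by 85 mm) begins 54 mm behind the grasp point. The pads swing forward as they close: fully open they stand 13 mm farther back than shut.
Start: joints at [-1.199, 0.383, 0.016, 1.37, -0.006, 1.388, -0.046], TCP at [263.217, 566.852, 248.279] pointing down, gripper open.
Joint ranges: [-2.95, 2.95], [-0.25, 2.06], [-1.52, 1.56], [0.18, 2.33], [-1.44, 4.58], [0.02, 2.06], [-3.01, 3.01]. Speed limits (rad/s): [2.39, 2.39, 3.01, 3.01, 3.14, 3.14, 3.14].

### API

Orientations are given as a rotation vector (axis times angle).
In Python, from workcell import robot gives the robot as it stands.
- The arm moves only by the shell command python3 -m jog 'ROWS' [OPENING] [FORCE]. ROWS is JSON, a list of rows, each a list of 4 numbers: the shift along the tool's x, y, z in mm, then the turn about the tool's z in units of 8 degrees (1.0 is 8 degrees). In form: [[dx, dy, dz, turn], ...]. A call has 1 to 20 rows; each row shifts and turns the commanded pose from where the row before left it, along the tool's axes as they then stand; what a row does not reach is not made up. A row lasts 1/10 s, in which the tool goes at most 50 mm and 8.59 degrees, less where a joint would pass 70% of its speed; a pose out of reach is approached as far as the arm can. A call is refused whole if a number of a shift passes 50 or a number of a turn 1, either way. A call with a gripper value outside its range is refused whole. OPENING is the opening in per cent of the stroke, from 0 (shut) to 100 (fully open), set as the call begins (- or left out, the last holds). The fingers move at their own pace and stop on an object; FORCE is the grip in N (left out, the last holds). Time passes only in rows, so rows that do not move let the fingers close. It gives the time, the measured TCP pose, the force, the opening and the grip force at its end, in the units of the state.
- robot.sense(): the state, without advancing time (a new reading comes with each control period).
- robot.get_image(name): name is "scene" or "top" or "wrist"; returns (picture, depth): 384x512x3 uint8, red, green, blue; 384x512 float32, mm along the optical axis (not along the pixel's ray), 0 where there is no reading.
- robot.camera_info(name): a dict with "fx", "fy", "cx", "cy" (pixels), "D" ([k1, k2, p1, p2, k3] as OpenCV has them; the pictures are not rectified), "T" (4x4, takes a point from camera to world coordinates). Camera axes: x right, y down, z forward; pixel columns grow to the right and rows downward; lengths in mm; the calibration is good to about 2 mm. A picture is of the moment at which its call begins: read the wrist's pose just before it. camera_info takes no time and is no camera call; for the wrist camera it gives the pose at the moment of the call.
- robot.sign_off(): hands the job in; it is judged then, once.
The state is a dict: "clock": time; "joint_positions": joint angles; "dq": joint speeds; "effort": joint torques, N m; "ee_pos": TCP position; "tcp_rot": TCP orientation; "wrist_force": force on the tool from outside, world axes, zero at the start; "moment": the same for the moment, N m; "gripper_width": opening from 0.0 (shut) to 1.0 (fully open); "grip_force": force on a finger pad.
Only numpy, scipy, OpenCV 4.12 (cv2) and the standard library are available. Lean on these libraries where they do the work, as an engineer would, in place of code of your own. Each camera call takes 0.05 s, during which the arm holds its last target. There are 200 camera calls.

### The job

Take the masher that stands on the saucer and hang it upright in the empty middle slot of the utensil rack: collar over the slot, press it back against the sprung pad until it clears the step, then push it down behind the step until it is fully home on its seat, and let go. Where the seat lies along the slot is not known, so feel for it and be gentle (never push harder than about 25 N); do not knock or shift the two tools hanging on either side, and leave the lemon and the garlic alone.

Things in the scene. Friction and masses are not known exactly. Their poses are not given: they have to be found in the camera images.
- masher: The tool to hang, loose, 0.13 to 0.21 kg, round about z. Origin: centre of its collar's underside; z up. Collar: steel disc, 34 mm across, z 0 to 8. Above it a dark wooden grip, 26 mm across, z 8 to 60 (take it here). Below, a steel stem 9 mm across and a flat round foot 50 mm across, underside at z -130. Stands on its foot on the saucer at first.
- rack: Fixed utensil rack, 236 mm wide, 180 high. Origin: centre of its underside, on the worktop; x into the rack, away from its open front; y along it to the left; z up. Level steel plate, z 152 to 160, x -75 to 60, with three 14 mm slots at y -62, 0, 62, open at the front, ending at x 30. Free below but for hanging tools, posts (y +-110, x 5 to 55) and a 10 mm base board, x -78 to 68.
- slot_mouth (a point): Front end of the empty middle slot, on the plate's top (rack x -75, y 0, z 160 mm); axes as the rack's. On the plate astride the slot lies a grey cradle, 40 mm wide. Front to back: tread 14 mm long, top 10 mm above the plate; a step down to the seat floor, 4 mm above it; a sprung rubber pad. It is clamped anywhere: its step is 24 to 64 mm behind this point, not measured.
- slot_end (a point): Closed back end of the middle slot, on the plate's top (rack x 30 mm); axes as the rack's. The cradle's pad, 26 mm wide, and end block rise 20 mm above the plate. The relaxed pad face is 31 mm behind the step: the 34 mm collar goes down only while it holds the pad back 3 to 6 mm. Pad: 4 N at first, 8.5 N at 3 mm, 13 N at 6 mm, then rigid. It drags, so push down; home: collar on the seat floor.
- turner: Neighbour hanging loose in one outer slot (rack y 62 or -62, x -2, z 164 mm): collar and grip like the masher's, slim stem, flat slotted blade 42 mm wide, reaching 129 mm below the collar. Origin: centre of the collar's underside, z up.
- tamper: Neighbour hanging loose in the other outer slot: collar and grip like the masher's, stem with a bulb 42 mm across, reaching 130 mm below the collar. Origin: centre of the collar's underside, z up.
- saucer: White saucer, fixed, 92 mm across, 10 mm high, floor 4 mm above the worktop; the masher stands on it at the start. Origin: centre of its underside.
- lemon: Loose lemon, 72x55x56 mm, lying at the right behind the rack's right end. Origin at its underside. Beyond it a wall cabinet hangs over the back right (y below about -0.2 m, x above about 0.5 m, from 0.46 m up): keep the arm clear of it, also on the way from the start.
- garlic: Loose garlic bulb, 50 mm, at the right in front. Origin at its underside.
Not all that is in view belongs to the job. What is shaped like the tamper but red is not meant. What is shaped like the masher but pink is not meant.

How it is judged:
By the outcome, as a careful person would: the job done as asked, in the order asked, and still so for the second after the job is handed in, with the robot touching nothing.
It also fails if it takes over 59 s, if anything falls off the work surface, if the arm or the gripper's body presses on something with over 40 N, if the wrist force passes 120 N, or if a joint passes its speed limit or range.

## Working session

There is one attempt and no reset: what is moved stays moved. The work goes in short steps, Python scripts to look and compute and a shell command to move; the robot and the scene stay as the last step left them, time stands still between calls to the robot, and variables do not carry over. Pictures are saved under pics/ and viewed, at most 10 in all, crops included, and the job is handed in when it is done.

```bash
mkdir -p pics; ls; cat > h.py <<'E'
import numpy as np, cv2
from workcell import robot
def grab(n):
    ci=robot.camera_info(n); im,d=robot.get_image(n); return im,d,ci
def K(ci): return np.array([[ci['fx'],0,ci['cx']],[0,ci['fy'],ci['cy']],[0,0,1.]])
def ray(ci,u,v):
    p=cv2.undistortPoints(np.array([[[u,v]]],float),K(ci),np.array(ci['D'],float))[0,0]
    T=np.array(ci['T']); return T[:3,3],T[:3,:3]@np.array([p[0],p[1],1.])
def onz(ci,u,v,z):
    o,r=ray(ci,u,v); return o+r*(z-o[2])/r[2]
def bydepth(ci,u,v,d):
    o,r=ray(ci,u,v); return o+r*d
def proj(ci,P):
    T=np.linalg.inv(np.array(ci['T'])); q=T[:3,:3]@np.array(P,float)+T[:3,3]
    return cv2.projectPoints(q.reshape(1,3),np.zeros(3),np.zeros(3),K(ci),np.array(ci['D'],float))[0].ravel()
def save(n,im,s=1.5):
    cv2.imwrite('pics/'+n+'.png',cv2.cvtColor(cv2.resize(im,None,fx=s,fy=s,interpolation=cv2.INTER_CUBIC),cv2.COLOR_RGB2BGR))
E
python3 - <<'E'
from h import *
for n in('scene','top'):
    im,d,ci=grab(n); save(n+'0',im); np.savez('pics/'+n+'0.npz',im=im,d=d); print(n,np.round(ci['T'],3).tolist(),ci['fx'])
s=robot.sense(); print(s)
E
```

```text
pics
scene [[0.663, -0.458, 0.592, -207.194], [-0.748, -0.393, 0.535, -604.292], [-0.012, -0.798, -0.603, 850.245], [0.0, 0.0, 0.0, 1.0]] 367.8392922785263
top [[-0.01, -0.997, 0.083, 436.929], [-1.0, 0.011, 0.004, 8.439], [-0.005, -0.083, -0.997, 1053.406], [0.0, 0.0, 0.0, 1.0]] 377.9480400211289
{'clock': 0.1, 'joint_positions': array([-1.1988755 ,  0.38414524,  0.01637381,  1.37100356, -0.00632384,
        1.38820853, -0.04650583]), 'dq': array([-6.48407709e-04, -7.96356802e-04, -4.07284387e-04, -3.23537840e-03,
        4.30139709e-05, -1.63796969e-05,  2.64523083e-04]), 'effort': array([ 3.82726517e-03, -6.29143810e+01,  8.47707689e-01, -3.72755599e+01,
        1.68036413e-02,  1.06073465e-02,  7.62762193e-05]), 'ee_pos': array([263.06461334, 566.49096204, 247.40493599]), 'tcp_rot': array([-6.77482880e-01, -3.06729254e+00,  2.63221304e-03]), 'wrist_force': array([ 0.04962684, -0.25712911,  0.20681714]), 'moment': array([-0.00485407, -0.05301632,  0.03775891]), 'grip_force': 0.0, 'gripper_width': 0.9988788354089541}
```

View pics/scene0.png

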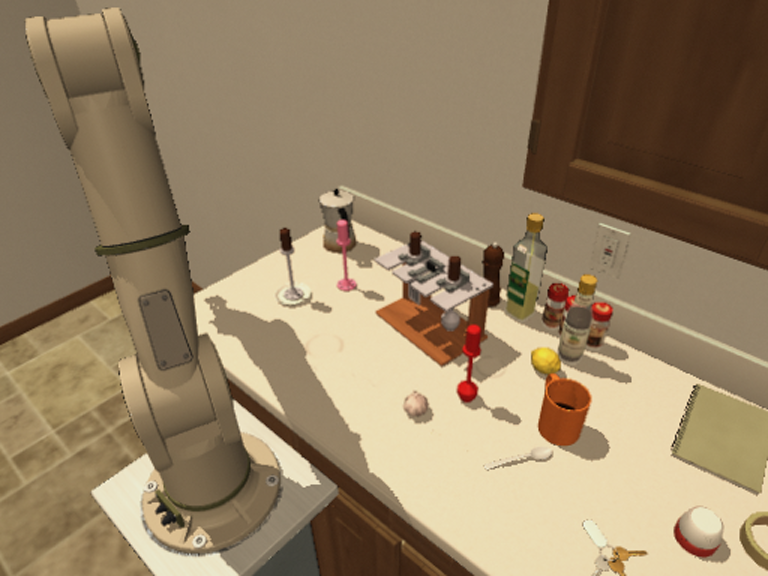

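View pics/top0.png

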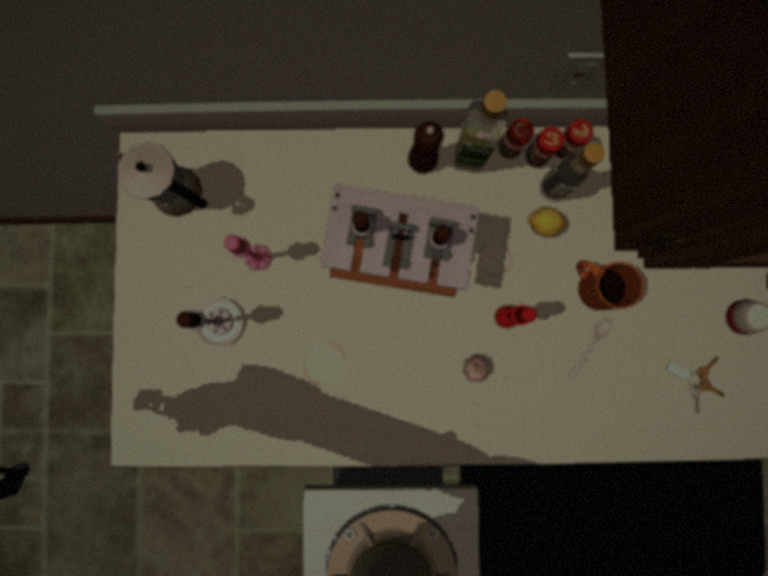

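The scene view shows four candidates (in 1.5x pixels):
- The dark-gripped masher on the saucer at (286,240).
- The pink lookalike at (343,235).
- The red tamper lookalike at (472,340).
- The dark-gripped hung neighbours at (415,242) and (455,268).

I choose the one on the saucer. The top view shows the saucer at (220,321), the plate corners at about (335,185), (478,207), (470,290) and (322,265), and the middle slot's cradle at (402,232).

```bash
python3 - <<'E'
from h import *
def cloud(n):
    z=np.load('pics/%s0.npz'%n); im,d=z['im'],z['d']; ci=robot.camera_info(n)
    v,u=np.mgrid[:384,:512]; p=cv2.undistortPoints(np.stack([u.ravel(),v.ravel()],-1).astype(float)[:,None],K(ci),np.array(ci['D'],float))[:,0]
    T=np.array(ci['T']); P=(np.c_[p,np.ones(len(p))]*d.reshape(-1,1))@T[:3,:3].T+T[:3,3]
    P=P.reshape(384,512,3); P[d==0]=np.nan; return im,P
im,P=cloud('top'); Z=P[...,2]
print('table z',np.nanmedian(Z[215:225,330:340]))
m=((abs(Z-160)<8)).astype(np.uint8); m[:, :200]=0;m[:,330:]=0;m[:115]=0;m[200:]=0
ci=robot.camera_info('top')
m=cv2.morphologyEx(m,cv2.MORPH_CLOSE,np.ones((9,9)));n,l,st,_=cv2.connectedComponentsWithStats(m);k=1+st[1:,4].argmax()
c=np.argwhere(l==k)[:,::-1]; W=np.array([onz(ci,u,v,160)[:2] for u,v in c],np.float32)
r=cv2.minAreaRect(W);print('plate',r,cv2.boxPoints(r).round(1).tolist())
for n in('top','scene'):
    im,P=cloud(n);ci=robot.camera_info(n)
    dark=(im.max(2)<75)
    for lo,hi,bx in((100,215,'any'),):
        m=(dark&(P[...,2]>135)&(P[...,2]<240)&(P[...,0]>300)&(P[...,0]<900)&(P[...,1]<500)&(P[...,1]>-250)).astype(np.uint8)
        nn,l,st,ce=cv2.connectedComponentsWithStats(m)
        for i in range(1,nn):
            if st[i,4]>20: 
                q=P[l==i]; print(n,'dark',st[i],ce[i].round(1),np.median(q,0).round(1),q.min(0).round(),q.max(0).round())
im,P=cloud('top');Z=P[...,2]
m=(im.min(2)>120)&(Z<25)&(Z>-10)
for y in range(150,170,3): pass
sx,sy=220/1.5,321/1.5
print('saucer',onz(ci:=robot.camera_info('top'),sx,sy,8), 'pixvals',im[200:228:6,146].tolist())
# red, pink
for nm,(u,v) in dict(garlic=(477,367),red=(508,317),pink=(257,257),pinktop=(235,242)).items(): print(nm,P[int(v/1.5),int(u/1.5)].round())
s=cv2.imread('pics/scene0.png');z=np.load('pics/scene0.npz')['im']; a=z[135:215,170:250];b=z[145:235,245:335]
o=np.hstack([cv2.resize(a,(400,400)),cv2.resize(b,(400,400))]);save('crop1',o,1)
E
```

```text
table z 0.5319364206183081
plate ((587.5478515625, -20.754714965820312), (236.01280212402344, 135.56826782226562), 80.04475402832031) [[500.3999938964844, -125.30000305175781], [633.9000244140625, -148.6999969482422], [674.7000122070312, 83.80000305175781], [541.2000122070312, 107.19999694824219]]
top dark [  39   40  329   25 6016] [205.6  50.9] [839.8 120.1 192.1] [ 836. -250.  135.] [843. 500. 240.]
top dark [307  67  31  35 558] [318.9  85.8] [ 747.6 -141.1  196. ] [ 730. -188.  135.] [ 794. -123.  240.]
top dark [276  81  19  20 287] [285.4  90.7] [751.4 -68.7 152.1] [733. -92. 135.] [780. -47. 168.]
top dark [ 90 107  12   8  69] [ 94.9 110.9] [704.2 393.8 168.9] [697. 384. 154.] [717. 405. 176.]
top dark [ 99 106  29  27 158] [116.8 124.7] [672.2 349.4 141.1] [657. 325. 135.] [723. 392. 150.]
top dark [234 137  45  43 815] [255.5 154.5] [594.9   2.9 169. ] [534. -48. 155.] [632.  57. 227.]
top dark [283 145  28  29 469] [295.5 157.8] [580.2 -86.  171.2] [ 548. -124.  152.] [612. -59. 226.]
top dark [232 152   6  12  52] [234.3 158. ] [583.7  56.8 168.5] [573.  50. 151.] [599. 
[... 455 characters left out ...]
.2 159.8] [449.3 306.  171.6] [439. 301. 144.] [465. 317. 195.]
scene dark [273 155  13  19 104] [277.8 164.1] [595.2  33.2 195.3] [584.  18. 159.] [668.  79. 222.]
scene dark [323 164  13  10  83] [329.2 169.7] [742.5 -79.9 146.1] [730. -93. 135.] [771. -54. 158.]
scene dark [299 171  14  19 124] [304.  180.8] [573.6 -89.  193.4] [ 565. -105.  162.] [601. -76. 223.]
scene dark [284 173  12  10  51] [288.2 177.6] [581.3 -22.2 172.6] [574. -40. 161.] [597.  -4. 180.]
saucer [456.70164687 309.18623331   8.        ] pixvals [[112, 107, 88], [97, 86, 79], [44, 38, 35], [88, 79, 72], [108, 112, 102]]
garlic [ 372. -158.   41.]
red [ 459. -210.   58.]
pink [574. 239.  21.]
pinktop [576. 237. 189.]
```

View pics/crop1.png

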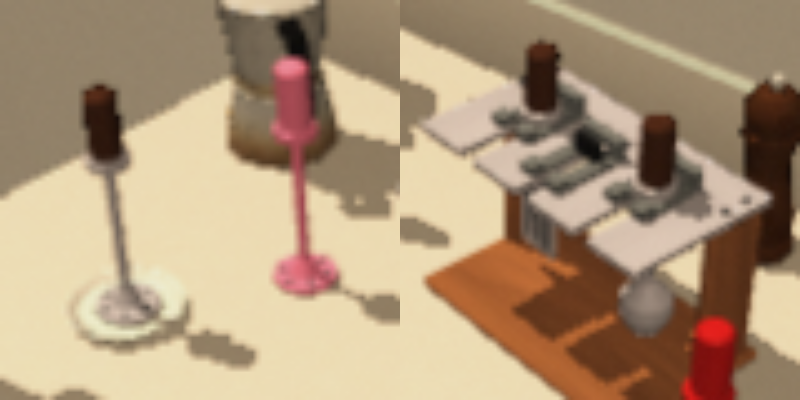

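The crop confirms it: the left object has a dark brown grip, a steel collar and a foot on the white saucer at (100,125), while the pink one beside it is at (295,100). The right half shows the empty middle cradle between the two hung tools. The plate measures 236x135.6 mm, which matches the spec, and its yaw is about -9.9°. I'll turn the tool first so that its closing line lies along the rack's x.

```bash
cat >> h.py <<'E'
from scipy.spatial.transform import Rotation as Ro
EX=np.array([.985,-.1725]);EY=np.array([.1725,.985]);C=np.array([587.5,-20.8])
def st():
    s=robot.sense();R=Ro.from_rotvec(s['tcp_rot']).as_matrix();p=np.array(s['ee_pos'])
    d=p[:2]-C
    print('t %.2f'%s['clock'],'p',p.round(1),'yawy %.2f'%np.degrees(np.arctan2(R[1,1],R[0,1])),'zt',R[:,2].round(4),'F',np.round(s['wrist_force'],1),'M',np.round(s['moment'],2),'w %.3f g %.0f'%(s['gripper_width'],s['grip_force']),'rack x %.1f y %.1f'%(d@EX-7.5,d@EY), 'q',np.round(s['joint_positions'],2))
    return s,R,p
def to(x,y,z):
    s,R,p=st(); print('tool shift',(R.T@(np.array([x,y,z])-p)).round(1)); 
E
python3 -m jog '[[0,0,0,1],[0,0,0,1],[0,0,0,1],[0,0,0,1],[0,0,0,1],[0,0,0,1],[0,0,0,1],[0,0,0,1],[0,0,0,1],[0,0,0,0.4],[0,0,0,0]]' 100
python3 -c "
from h import *
to(456,306,260)"
```

```text
clock: 1.2
ee_pos: [263.0, 566.7, 247.7]
tcp_rot: [2.409, 2.016, -0.001]
wrist_force: [-0.1, -0.1, 0.2]
gripper_width: 1.001
grip_force: 0.0
t 1.20 p [263.  566.7 247.7] yawy -10.14 zt [-4.e-04 -1.e-03 -1.e+00] F [-0.1 -0.1  0.2] M [0.08 0.03 0.03] w 1.001 g 0 rack x -428.5 y 522.7 q [-1.35  0.39  0.22  1.38 -0.09  1.39 -1.3 ]
tool shift [-222.7  235.9  -12.1]
```

```bash
python3 -m jog '[[-15,16,-3,0],[-26,27,-2,0],[-26,27,-2,0],[-26,27,-2,0],[-26,27,-2,0],[-26,27,-1,0],[-26,28,0,0],[-26,28,0,0],[-18,19,0,0],[-8,10,0,0],[0,0,0,0],[0,0,0,0]]'
python3 - <<'E'
from h import *
to(456,306,260)
im,d,ci=grab('wrist');save('w1',im);np.savez('pics/w1.npz',im=im,d=d)
im,d,ci=grab('top');v,u=np.mgrid[195:225,112:145]
E
```

```text
clock: 2.4
ee_pos: [455.5, 307.3, 260.0]
tcp_rot: [-2.406, -2.019, 0.001]
wrist_force: [-0.4, 0.5, 0.1]
gripper_width: 0.998
grip_force: 0.0
t 2.40 p [455.5 307.3 260. ] yawy -9.98 zt [-8.e-04  3.e-04 -1.e+00] F [-0.4  0.5  0.1] M [0.06 0.05 0.01] w 0.998 g 0 rack x -194.1 y 300.5 q [-0.98  0.22  0.39  1.58 -0.09  1.36 -0.75]
tool shift [-1.2  0.7  0. ]
```

View pics/w1.png

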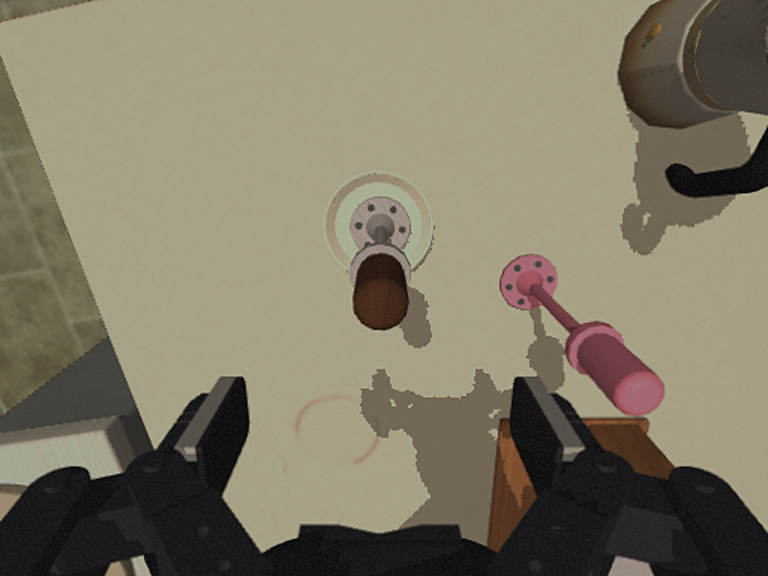

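The wrist view shows the masher's grip top at about (381,303), its foot on the saucer at (380,224) and the pink one at (638,390).

```bash
python3 - <<'E'
from h import *
z=np.load('pics/w1.npz');im=z['im'].astype(int);d=z['d'];ci=robot.camera_info('wrist')
m=((im[...,0]<130)&(im[...,0]-im[...,2]>15)&(im.max(2)<110)).astype(np.uint8);m[:150]=0;m[235:]=0;m[:,:220]=0;m[:,290:]=0
n,l,s,c=cv2.connectedComponentsWithStats(m);k=1+s[1:,4].argmax();print(s[k])
# top disc: points at z within 5 of 194
ys,xs=np.where(l==k);P=np.array([bydepth(ci,u,v,d[v,u]) for u,v in zip(xs,ys)])
t=abs(P[:,2]-194)<4;print('top n',t.sum(),P[t].min(0).round(1),P[t].max(0).round(1),((P[t].min(0)+P[t].max(0))/2).round(1))
x0,x1=xs.min(),xs.max();yb=ys.max()
print('by rays', onz(ci,(x0+x1)/2,yb,194), onz(ci,x0,202,194),onz(ci,x1,202,194))
print('foot',onz(ci,380/1.5,225/1.5,8),'saucer',onz(ci,379/1.5,225/1.5,9))
to(456,306,173)
E
```

```text
[ 235  168   38   52 1533]
top n 895 [444.7 304.3 190. ] [469.1 328.5 195.2] [456.9 316.4 192.6]
by rays [455.34888947 306.42140383 194.        ] [445.35933282 320.637711   194.        ] [469.55215811 316.40261994 194.        ]
foot [457.54279477 317.38552875   8.        ] saucer [456.76264413 317.71834191   9.        ]
t 2.50 p [455.1 307.8 260. ] yawy -9.91 zt [-9.e-04  2.e-04 -1.e+00] F [-0.1 -0.8 -0.8] M [-0.02  0.02  0.02] w 0.997 g 0 rack x -194.6 y 300.9 q [-0.98  0.22  0.39  1.58 -0.09  1.36 -0.75]
tool shift [-1.7  1.3 87. ]
```

```bash
python3 -m jog '[[5,0.3,5,0],[4.4,0.2,15,0],[0,0,25,0],[0,0,25,0],[0,0,12,0],[0,0,5,0],[0,0,0,0],[0,0,0,0]]'
python3 -m jog '[[0,0,0,0],[0,0,0,0],[0,0,0,0],[0,0,0,0],[0,0,0,0],[0,0,0,0],[0,0,0,0],[0,0,0,0],[0,0,0,0],[0,0,0,0]]' 0 70
python3 - <<'E'
from h import *
st()
im,d,ci=grab('wrist');save('w2',im,1.2)
E
```

```text
clock: 3.3
ee_pos: [459.0, 315.4, 174.2]
tcp_rot: [-2.408, -2.017, -0.002]
wrist_force: [0.2, 0.0, -0.1]
gripper_width: 1.0
grip_force: 0.0
clock: 4.3
ee_pos: [458.7, 315.4, 173.7]
tcp_rot: [-2.408, -2.017, -0.001]
wrist_force: [-0.8, -0.2, 5.3]
gripper_width: 0.284
grip_force: 69.2
t 4.30 p [458.7 315.4 173.7] yawy -10.10 zt [ 4.e-04  7.e-04 -1.e+00] F [-0.8 -0.2  5.3] M [ 0.08  0.34 -0.02] w 0.284 g 69 rack x -192.4 y 308.9 q [-0.97  0.29  0.38  1.69 -0.12  1.18 -0.74]
```

View pics/w2.png

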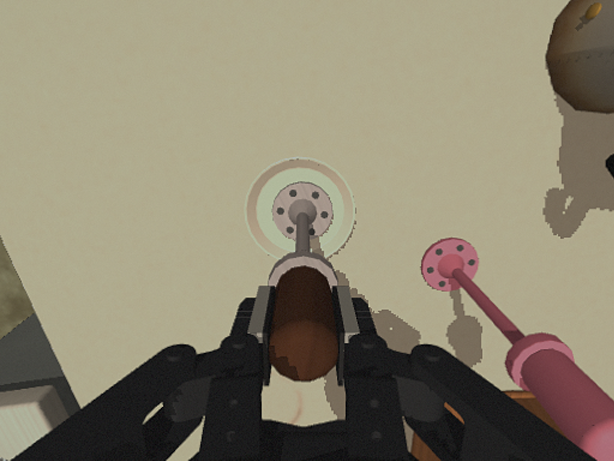

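The masher is gripped upright at (305,330) with the foot still flat on the saucer. Now I'll lift it and carry it to the front of the rack.

```bash
python3 -m jog '[[0,0,-5,0],[0,0,-15,0],[0,0,-20,0],[0,0,-7,0],[-10,2,0,0],[-25,4,0,0],[-32,6,0,0],[-36,7,0,0],[-36,7,0,0],[-36,7,0,0],[-36,7,0,0],[-36,7,0,0],[-30,6,0,0],[-20,3,0,0],[-12,1,0,0],[0,0,0,0],[0,0,0,0],[0,0,0,0],[0,0,0,0]]'
python3 - <<'E'
from h import *
st()
for n in ('wrist','top','scene'):
    im,d,ci=grab(n);np.savez('pics/%s3.npz'%n,im=im,d=d)
    if n=='wrist': save('w3',im)
    if n=='top': save('t3',im[125:220,200:330],5)
E
```

```text
clock: 6.25
ee_pos: [460.4, 2.0, 220.1]
tcp_rot: [-2.406, -2.019, 0.001]
wrist_force: [0.3, 1.1, -1.1]
gripper_width: 0.288
grip_force: 68.7
t 6.25 p [460.4   2.  220.1] yawy -9.99 zt [-4.e-04 -1.e-04 -1.e+00] F [ 0.3  1.1 -1.1] M [ 0.01 -0.   -0.  ] w 0.288 g 69 rack x -136.6 y 0.6 q [-0.67  0.03  0.62  1.86 -0.02  1.25 -0.22]
```

View pics/w3.png

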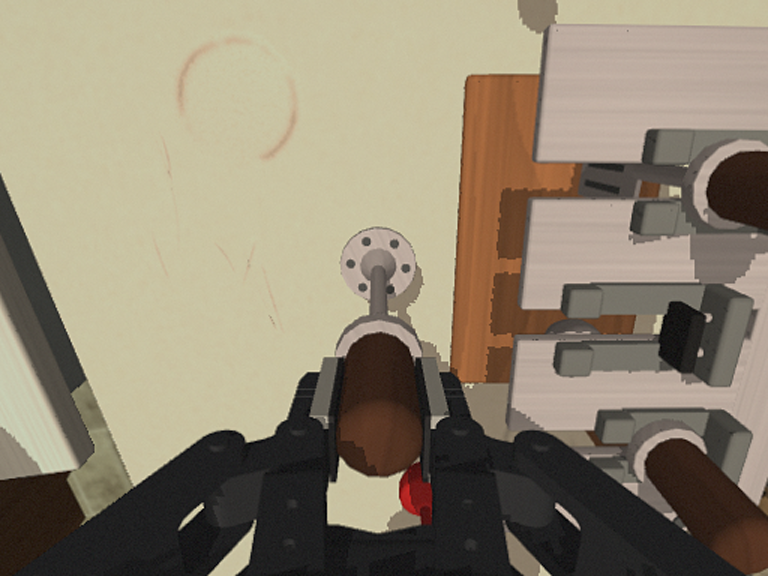

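View pics/t3.png

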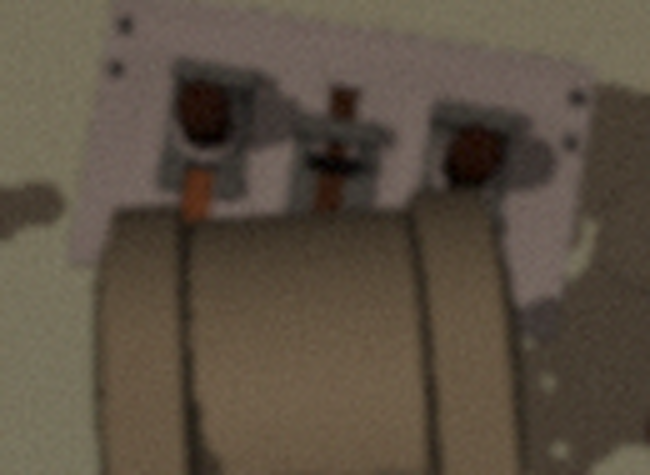

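The wrist view shows:
- The masher hanging straight, with its foot at (378,262).
- The middle slot's mouth between the plate edges (522,308) and (513,336).
- The tread fronts at (563,290) and (557,350).
- The step at about (601,300) and (592,350).
- The black pad at (665,330).

The top view shows both neighbours seated and the middle slot empty.

```bash
python3 - <<'E'
from h import *
s,R,p=st();ci=robot.camera_info('wrist');d=np.load('pics/wrist3.npz')['d']
def rk(P): q=P[:2]-C; return round(q@EX-7.5,1),round(q@EY,1)
for nm,u,v,z in [('slotL',522,308,160),('slotR',513,336,160),('treadfrontL',566,286,170),('treadfrontR',558,346,170),('treadfrontR2',556,374,170),('stepLtop',603,285,170),('stepLin',601,316,170),('stepRtop',593,345,170),('stepR2',592,374,170),('padfaceL',673,303,180),('padfaceR',664,340,180),('foot',378,259,220.1-39.7-125)]:
    u/=1.5;v/=1.5;dd=d[int(v)-1:int(v)+2,int(u)-1:int(u)+2]
    print(nm,rk(onz(ci,u,v,z)),'depth z',[round(bydepth(ci,u,v,k)[2]) for k in dd.ravel()[[0,4,8]]])
im=np.load('pics/wrist3.npz')['im'].astype(int)
m=((im[...,0]-im[...,2]>15)&(im.max(2)<130)).astype(np.uint8);m[:,:215]=0;m[:,292:]=0;m[:215]=0;m[322:]=0
n,l,q,c=cv2.connectedComponentsWithStats(m);k=1+q[1:,4].argmax();ys,xs=np.where(l==k)
P=np.array([bydepth(ci,u,v,d[v,u]) for u,v in zip(xs,ys)])
print('zmax',np.percentile(P[:,2],[50,90,98]).round(1)); t=P[P[:,2]>np.percentile(P[:,2],98)-4]
rr=np.array([rk(a) for a in t]);print('griptop rack',rr.min(0),rr.max(0),(rr.min(0)+rr.max(0))/2)
# collar left/right rows
for v in (222,228): print(im[v,220:290:4].sum(1).tolist())
E
```

```text
t 6.40 p [460.5   1.4 220.2] yawy -10.05 zt [-1.e-04 -1.e-04 -1.e+00] F [ 0.  -0.1 -0.4] M [-0.   -0.06  0.01] w 0.288 g 69 rack x -136.5 y -0.0 q [-0.67  0.03  0.62  1.86 -0.02  1.25 -0.22]
slotL (np.float64(-74.8), np.float64(10.6)) depth z [158, 159, 159]
slotR (np.float64(-77.4), np.float64(-2.6)) depth z [10, 10, 156]
treadfrontL (np.float64(-61.2), np.float64(23.9)) depth z [161, 163, 164]
treadfrontR (np.float64(-61.2), np.float64(-2.7)) depth z [162, 163, 164]
treadfrontR2 (np.float64(-60.4), np.float64(-16.0)) depth z [161, 159, 159]
stepLtop (np.float64(-46.3), np.float64(24.3)) depth z [163, 164, 164]
stepLin (np.float64(-45.0), np.float64(10.8)) depth z [170, 10, 10]
stepRtop (np.float64(-46.4), np.float64(-2.3)) depth z [162, 164, 164]
stepR2 (np.float64(-44.8), np.float64(-16.1)) depth z [169, 160, 160]
padfaceL (np.float64(-23.0), np.float64(20.2)) depth z [164, 165, 167]
padfaceR (np.float64(-23.4), np.float64(4.5)) depth z [164, 166, 167]
foot (np.float64(-137.1), np.float64(4.3)) depth z [64, 64, 67]
zmax [235.4 240.2 240.8]
griptop rack [-148.6  -11.2] [-122.5   82.7] [-135.55   35.75]
[557, 559, 293, 511, 503, 496, 437, 202, 129, 158, 533, 515, 483, 509, 221, 562, 560, 558]
[558, 500, 502, 495, 201, 113, 108, 114, 114, 108, 120, 95, 137, 499, 510, 271, 382, 576]
```

```bash
python3 - <<'E'
from h import *
ci=robot.camera_info('wrist');z=np.load('pics/wrist3.npz');im=z['im'].astype(int);d=z['d']
def rk(P): q=P[:2]-C; return np.round([q@EX-7.5,q@EY],1)
print('cam rack',rk(np.array(ci['T'])[:3,3]),np.array(ci['T'])[2,3])
for c in (250,252,254): print(c,[(r,im[r,c].sum(),round(float(d[r,c]))) for r in range(206,226)])
for r in (220,222,224,226): print(r,[(c,im[r,c].sum()) for c in list(range(220,236))+list(range(268,286))])
for r in range(209,217): print(r,rk(onz(ci,252.5,r,180.4)))
# same-image slot edges on plate, refined: column 360
for c in (346,352,358,364):
    e=[r for r in range(195,235) if (abs(bydepth(ci,c,r,d[r,c])[2]-160)<8)!=(abs(bydepth(ci,c,r+1,d[r+1,c])[2]-160)<8)]
    print(c,e,[rk(onz(ci,c,r+.5,160)).tolist() for r in e])
E
```

```text
cam rack [-136.4   82.7] 345.2716218427286
250 [(206, np.int64(309), 214), (207, np.int64(309), 213), (208, np.int64(305), 211), (209, np.int64(294), 177), (210, np.int64(288), 176), (211, np.int64(294), 174), (212, np.int64(281), 171), (213, np.int64(304), 170), (214, np.int64(520), 170), (215, np.int64(511), 171), (216, np.int64(510), 170), (217, np.int64(510), 170), (218, np.int64(508), 170), (219, np.int64(503), 171), (220, np.int64(517), 171), (221, np.int64(427), 171), (222, np.int64(160), 168), (223, np.int64(99), 168), (224, np.int64(111), 165), (225, np.int64(110), 166)]
252 [(206, np.int64(304), 213), (207, np.int64(308), 213), (208, np.int64(271), 211), (209, np.int64(294), 176), (210, np.int64(293), 175), (211, np.int64(302), 173), (212, np.int64(278), 171), (213, np.int64(425), 171), (214, np.int64(514), 170), (215, np.int64(497), 170), (216, np.int64(494), 172), (217, np.int64(501), 171), (218, np.int64(506), 170), (219, np.int64(518), 170), (220, np.int64(531), 171), (221, np.int64(346), 170), (222, np.int64(129), 169), (223, np.int64(110), 166), (224, np.int64(117), 1
[... 3309 characters left out ...]
np.int64(510)), (274, np.int64(499)), (275, np.int64(502)), (276, np.int64(515)), (277, np.int64(406)), (278, np.int64(229)), (279, np.int64(400)), (280, np.int64(573)), (281, np.int64(575)), (282, np.int64(569)), (283, np.int64(564)), (284, np.int64(559)), (285, np.int64(562))]
209 [-136.6   16.4]
210 [-136.6   15.8]
211 [-136.6   15.2]
212 [-136.6   14.5]
213 [-136.6   13.9]
214 [-136.6   13.3]
215 [-136.6   12.7]
216 [-136.6   12. ]
346 [204, 222] [[-76.1, 11.2], [-74.9, -1.6]]
352 [206, 222] [[-72.1, 9.8], [-70.9, -1.6]]
358 [206, 222, 224, 225] [[-68.2, 9.7], [-66.9, -1.6], [-66.8, -3.1], [-66.7, -3.8]]
364 [206, 222, 223, 224] [[-64.3, 9.7], [-62.9, -1.6], [-62.9, -2.3], [-62.8, -3.1]]
```

```bash
python3 - <<'E'
from h import *
ci=robot.camera_info('wrist');z=np.load('pics/wrist3.npz');im=z['im'].astype(int);d=z['d']
def rk(P): q=P[:2]-C; return np.round([q@EX-7.5,q@EY],1)
print([(r,im[r,253].tolist(),round(float(d[r,253]))) for r in range(308,322)])
for r in range(314,320): print(r,rk(onz(ci,253,r,240.4))+[0,13])
# foot disc: fit ellipse to bright-ish pixels by depth (z 45..75)
P=np.array([[bydepth(ci,u,v,d[v,u]) for u in range(215,290)] for v in range(140,206)])
m=((P[...,2]>42)&(P[...,2]<85)).astype(np.uint8)
c=max(cv2.findContours(m,cv2.RETR_EXTERNAL,cv2.CHAIN_APPROX_NONE)[0],key=len)[:,0]
c=c+[215,140];c=c[c[:,1]<188]
print('foot top row',c[:,1].min(),'cols',c[:,0].min(),c[:,0].max(),'z med',np.median(P[m>0],0).round(1))
r0=c[:,1].min()
for zz in(50.4,54): print(zz,rk(onz(ci,252,r0-.5,zz))-[0,25])
E
```

```text
[(308, [87, 53, 35], 128), (309, [86, 51, 32], 127), (310, [85, 52, 33], 128), (311, [85, 51, 33], 128), (312, [85, 52, 37], 129), (313, [83, 50, 33], 128), (314, [83, 50, 34], 129), (315, [76, 44, 28], 129), (316, [71, 42, 29], 128), (317, [88, 71, 57], 129), (318, [156, 147, 122], 423), (319, [206, 200, 166], 425), (320, [202, 195, 162], 424), (321, [201, 193, 160], 425)]
314 [-136.4    6.3]
315 [-136.4    5.8]
316 [-136.4    5.3]
317 [-136.4    4.8]
318 [-136.4    4.3]
319 [-136.4    3.7]
foot top row 151 cols 227 276 z med [461.6   6.3  56.3]
50.4 [-1.37e+02  1.00e-01]
54 [-137.     0.8]
```

```bash
python3 -m jog '[[2,5,0,0],[1.5,10,0,0],[0,12,0,0],[0,8,0,0],[0,3,0,0],[0,0,0,0],[0,0,0,0],[0,0,0,0]]'
python3 - <<'E'
from h import *
st()
im,d,ci=grab('wrist');np.savez('pics/w4.npz',im=im,d=d);save('w4',im)
E
```

```text
clock: 7.2
ee_pos: [498.2, -2.3, 220.3]
tcp_rot: [-2.408, -2.017, 0.0]
wrist_force: [-0.1, 0.6, -1.0]
gripper_width: 0.287
grip_force: 68.8
t 7.20 p [498.2  -2.3 220.3] yawy -10.11 zt [-2.e-04  2.e-04 -1.e+00] F [-0.1  0.6 -1. ] M [0.01 0.06 0.06] w 0.287 g 69 rack x -98.7 y 2.8 q [-0.64  0.13  0.64  1.78 -0.08  1.26 -0.15]
```

View pics/w4.png

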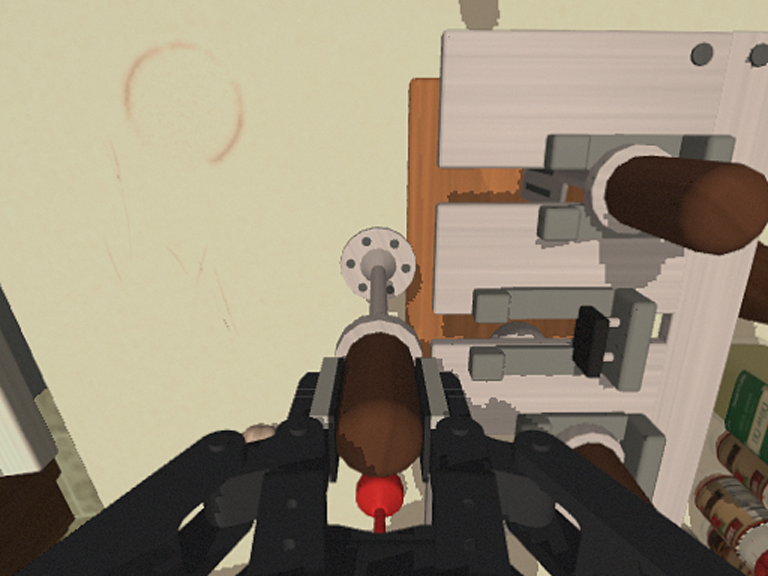

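The wrist view shows the slot edges at about rows 314 and 344 beside column 440, the tread fronts at (473,300) and (470,362), the step at (508,300) and (504,362), and the pad face at about x=577.

```bash
python3 - <<'E'
from h import *
ci=robot.camera_info('wrist');z=np.load('pics/w4.npz');im=z['im'].astype(int);d=z['d']
def rk(P): q=P[:2]-C; return np.round([q@EX-7.5,q@EY],1).tolist()
for c in (294,298,304,308): print(c,[(r,im[r,c].tolist(),round(float(d[r,c]))) for r in list(range(205,213))+list(range(225,233))])
for c in (300,):
  for r in (208.5,209.5,210.5,227,228,229): print(r,rk(onz(ci,c,r,160)))
print('collar',[(r,im[r,252].sum(),round(float(d[r,252]))) for r in range(205,212)],[rk(onz(ci,252,r,180.6)) for r in (207.5,208.5,209.5)])
for nm,u,v,zz in [('stepL',508,290,170),('stepR',504,348,170),('frontL',475,290,170),('padface',577,330,172)]: print(nm,rk(onz(ci,u/1.5,v/1.5,zz)))
for r in (196,202,238,244): print(r,[(c,im[r,c].sum()) for c in list(range(308,322))+list(range(330,346))])
E
```

```text
294 [(205, [199, 181, 168], 200), (206, [197, 178, 166], 200), (207, [201, 183, 170], 200), (208, [197, 179, 169], 199), (209, [142, 122, 107], 201), (210, [168, 105, 65], 363), (211, [172, 109, 65], 363), (212, [171, 106, 64], 362), (225, [153, 103, 68], 368), (226, [111, 100, 93], 210), (227, [115, 106, 100], 208), (228, [116, 107, 99], 209), (229, [138, 124, 118], 205), (230, [179, 163, 151], 204), (231, [192, 174, 162], 205), (232, [197, 180, 166], 206)]
298 [(205, [198, 178, 167], 199), (206, [196, 177, 165], 199), (207, [202, 183, 171], 201), (208, [198, 180, 170], 199), (209, [123, 103, 86], 200), (210, [101, 65, 42], 362), (211, [101, 65, 39], 362), (212, [101, 66, 41], 363), (225, [146, 98, 65], 367), (226, [112, 101, 96], 210), (227, [113, 104, 98], 209), (228, [116, 108, 100], 206), (229, [139, 128, 119], 205), (230, [179, 162, 152], 205), (231, [190, 173, 160], 205), (232, [199, 180, 167], 206)]
304 [(205, [196, 179, 167], 198), (206, [197, 178, 166], 200), (207, [201, 184, 171], 200), (208, [199, 183, 170], 201), (209, [126, 104, 88], 201), (210, [109, 71, 43], 362), (21
[... 3136 characters left out ...]
.int64(351)), (345, np.int64(353))]
244 [(308, np.int64(517)), (309, np.int64(520)), (310, np.int64(523)), (311, np.int64(543)), (312, np.int64(246)), (313, np.int64(157)), (314, np.int64(173)), (315, np.int64(323)), (316, np.int64(332)), (317, np.int64(358)), (318, np.int64(354)), (319, np.int64(348)), (320, np.int64(350)), (321, np.int64(358)), (330, np.int64(354)), (331, np.int64(347)), (332, np.int64(352)), (333, np.int64(355)), (334, np.int64(347)), (335, np.int64(286)), (336, np.int64(261)), (337, np.int64(349)), (338, np.int64(353)), (339, np.int64(354)), (340, np.int64(352)), (341, np.int64(345)), (342, np.int64(350)), (343, np.int64(357)), (344, np.int64(352)), (345, np.int64(348))]
```

```bash
python3 -m jog '[[1,4,0,0],[0,6,0,0],[0,6,0,0],[0,6,0,0],[0,6,0,0],[0,6,0,0],[0,6,0,0],[0,6,0,0],[0,4,0,0],[0,2,0,0],[0,0,2,0],[0,0,2,0],[0,0,1,0],[0,0,0,0],[0,0,0,0],[0,0,0,0]]'
python3 -c "
from h import *
st()"
```

```text
clock: 8.85
ee_pos: [549.8, -10.5, 215.4]
tcp_rot: [-2.408, -2.017, -0.0]
wrist_force: [-0.1, 0.8, -0.2]
gripper_width: 0.284
grip_force: 68.8
t 8.85 p [549.8 -10.5 215.4] yawy -10.10 zt [ 1.e-04  1.e-04 -1.e+00] F [-0.1  0.8 -0.2] M [-0.05 -0.01 -0.  ] w 0.284 g 69 rack x -46.4 y 3.7 q [-0.57  0.27  0.65  1.65 -0.17  1.27 -0.07]
```

```bash
python3 -m jog '[[0,0,1,0],[0,0,1,0],[0,0,1,0],[0,0,0.5,0],[0,0,0,0],[0,0,0,0]]' | grep -E 'pos|force'
python3 -m jog '[[0,0,0.5,0],[0,0,0.5,0],[0,0,0,0],[0,0,0,0]]'| grep -E 'pos|force'
python3 -m jog '[[0,0,0.5,0],[0,0,0,0],[0,0,0,0]]'| grep -E 'pos|force'
python3 -m jog '[[0,0,0.5,0],[0,0,0,0],[0,0,0,0]]'| grep -E 'pos|force'
```

```text
ee_pos: [549.8, -10.5, 211.8]
wrist_force: [0.3, 0.1, -1.1]
grip_force: 68.8
ee_pos: [549.8, -10.5, 210.7]
wrist_force: [0.0, 0.4, -1.3]
grip_force: 68.8
ee_pos: [549.8, -10.5, 210.3]
wrist_force: [0.2, -0.7, -1.0]
grip_force: 68.8
ee_pos: [549.8, -10.5, 209.8]
wrist_force: [-0.3, 1.2, -1.2]
grip_force: 68.8
```

```bash
for i in 1; do python3 -m jog '[[0,0,0.5,0],[0,0,0,0],[0,0,0,0]]'| grep -E 'pos|st_force'; done
python3 -m jog '[[0,0,0.5,0],[0,0,0,0],[0,0,0,0]]'| grep -E 'pos|st_force'
python3 -m jog '[[0,0,0.5,0],[0,0,0,0],[0,0,0,0]]'| grep -E 'pos|st_force'
```

```text
ee_pos: [549.9, -10.5, 209.6]
wrist_force: [-2.0, 0.5, 3.8]
ee_pos: [549.9, -10.5, 209.5]
wrist_force: [-4.1, -0.1, 8.0]
ee_pos: [550.0, -10.5, 209.5]
wrist_force: [-4.9, 0.9, 12.0]
```

Touched the tread at TCP z 209.7, so the collar is 39.7 mm below the TCP as expected and home will be at TCP z 203.7. I'll lift slightly and push back to the pad.

```bash
python3 -m jog '[[0,0,-1.5,0],[0,0,-0.8,0],[0,0,0,0],[0,2,0,0],[0,3,0,0],[0,3,0,0],[0,1.5,0,0],[0,0,0,0],[0,0,0,0]]'| grep -E 'pos|st_force'
python3 -m jog '[[0,1,0,0],[0,1,0,0],[0,0,0,0],[0,0,0,0]]'| grep -E 'pos|st_force'
python3 -m jog '[[0,1,0,0],[0,0,0,0],[0,0,0,0]]'| grep -E 'pos|st_force'
python3 -m jog '[[0,1,0,0],[0,0,0,0],[0,0,0,0]]'| grep -E 'pos|st_force'
python3 -c "
from h import *
st()"
```

```text
ee_pos: [559.2, -12.3, 210.5]
wrist_force: [0.3, -0.1, -0.8]
ee_pos: [561.2, -12.5, 210.6]
wrist_force: [0.3, 0.8, -0.3]
ee_pos: [562.1, -12.7, 210.5]
wrist_force: [-0.5, -0.5, -1.6]
ee_pos: [563.1, -12.9, 210.6]
wrist_force: [0.1, -0.5, -0.8]
t 13.25 p [563.1 -12.9 210.6] yawy -10.11 zt [-1.e-04 -1.e-04 -1.e+00] F [ 0.1 -0.5 -0.8] M [-0.   -0.02  0.01] w 0.283 g 69 rack x -32.9 y 3.6 q [-0.55  0.31  0.65  1.63 -0.19  1.27 -0.05]
```

```bash

python3 -m jog '[[0,0.7,0,0],[0,0,0,0],[0,0,0,0]]'| grep -E 'pos|st_force'
python3 -m jog '[[0,0.7,0,0],[0,0,0,0],[0,0,0,0]]'| grep -E 'pos|st_force'
python3 -m jog '[[0,0.7,0,0],[0,0,0,0],[0,0,0,0]]'| grep -E 'pos|st_force'
python3 -m jog '[[0,0.7,0,0],[0,0,0,0],[0,0,0,0]]'| grep -E 'pos|st_force'
python3 -c "
from h import *
st()"
```

```text
ee_pos: [563.8, -13.0, 210.6]
wrist_force: [-0.2, 0.6, -1.1]
ee_pos: [564.5, -13.1, 210.6]
wrist_force: [0.2, 0.6, -1.5]
ee_pos: [565.2, -13.3, 210.6]
wrist_force: [0.5, 0.1, -1.9]
ee_pos: [565.4, -13.3, 210.4]
wrist_force: [-4.3, 0.4, -0.5]
t 14.45 p [565.4 -13.3 210.4] yawy -10.11 zt [-1.1e-03  2.0e-04 -1.0e+00] F [-4.3  0.4 -0.5] M [ 0.12  0.86 -0.03] w 0.287 g 69 rack x -30.5 y 3.6 q [-0.55  0.31  0.65  1.62 -0.2   1.28 -0.05]
```

Pad contact came at rack x about -30.5 with 4.3 N. I'll push on until the force is about 10–11 N.

```bash

python3 -m jog '[[0,1,0,0],[0,1,0,0],[0,0,0,0],[0,0,0,0]]'| grep -E 'pos|st_force'
python3 -m jog '[[0,1,0,0],[0,0,0,0],[0,0,0,0]]'| grep -E 'pos|st_force'
python3 -m jog '[[0,1,0,0],[0,0,0,0],[0,0,0,0]]'| grep -E 'pos|st_force'
python3 -c "
from h import *
st()"
```

```text
ee_pos: [567.1, -13.6, 210.3]
wrist_force: [-5.9, 0.7, 1.3]
ee_pos: [567.9, -13.7, 210.3]
wrist_force: [-8.0, 1.3, 2.3]
ee_pos: [568.7, -13.8, 210.3]
wrist_force: [-7.4, 0.5, 2.9]
t 15.45 p [568.7 -13.8 210.3] yawy -10.10 zt [-2.9e-03  6.0e-04 -1.0e+00] F [-7.4  0.5  2.9] M [0.27 1.97 0.  ] w 0.282 g 69 rack x -27.2 y 3.6 q [-0.54  0.32  0.64  1.61 -0.2   1.28 -0.04]
```

```bash

python3 -m jog '[[0,1,0,0],[0,0.5,0,0],[0,0,0,0],[0,0,0,0]]'| grep -E 'pos|st_force'
python3 -m jog '[[0,0,1,0],[0,0,0.5,0],[0,0,0,0],[0,0,0,0]]'| grep -E 'pos|st_force'
python3 -c "
from h import *
st()"
```

```text
ee_pos: [569.8, -14.1, 210.2]
wrist_force: [-10.0, 2.0, 4.0]
ee_pos: [569.8, -14.0, 208.7]
wrist_force: [-9.9, 1.0, 2.4]
t 16.25 p [569.8 -14.  208.7] yawy -10.10 zt [-3.8e-03  8.0e-04 -1.0e+00] F [-9.9  1.   2.4] M [ 0.35  2.37 -0.04] w 0.282 g 70 rack x -26.1 y 3.7 q [-0.54  0.33  0.64  1.61 -0.2   1.28 -0.04]
```

At z 208.7 the collar is below tread level without resistance, so it has cleared the step. Now I'll push down.

```bash

python3 -m jog '[[0,0,0.8,0],[0,0,0.8,0],[0,0,0,0],[0,0,0,0]]'| grep -E 'pos|st_force'
python3 -m jog '[[0,0,0.8,0],[0,0,0.7,0],[0,0,0,0],[0,0,0,0]]'| grep -E 'pos|st_force'
python3 -m jog '[[0,0,0.8,0],[0,0,0,0],[0,0,0,0]]'| grep -E 'pos|st_force'
python3 -c "
from h import *
st()"
```

```text
ee_pos: [569.8, -14.0, 207.1]
wrist_force: [-10.2, 1.5, 3.6]
ee_pos: [569.8, -13.9, 205.5]
wrist_force: [-10.2, 1.2, 3.9]
ee_pos: [569.8, -13.9, 204.7]
wrist_force: [-8.8, 2.4, 2.7]
t 17.35 p [569.8 -13.9 204.7] yawy -10.10 zt [-3.8e-03  8.0e-04 -1.0e+00] F [-8.8  2.4  2.7] M [0.39 2.32 0.03] w 0.285 g 70 rack x -26.2 y 3.7 q [-0.54  0.33  0.64  1.61 -0.21  1.27 -0.04]
```

```bash

python3 -m jog '[[0,0,0.6,0],[0,0,0,0],[0,0,0,0]]'| grep -E 'pos|st_force'
python3 -m jog '[[0,0,0.6,0],[0,0,0,0],[0,0,0,0]]'| grep -E 'pos|st_force'
python3 -m jog '[[0,0,0.5,0],[0,0,0,0],[0,0,0,0]]'| grep -E 'pos|st_force'
python3 -c "
from h import *
st()"
```

```text
ee_pos: [569.8, -14.0, 204.2]
wrist_force: [-9.8, 2.7, 2.5]
ee_pos: [569.9, -14.0, 203.7]
wrist_force: [-9.8, 2.1, 4.3]
ee_pos: [569.9, -14.0, 203.6]
wrist_force: [-11.7, 1.8, 7.2]
t 18.25 p [569.9 -14.  203.6] yawy -10.10 zt [-0.0033  0.0011 -1.    ] F [-11.7   1.8   7.2] M [0.46 2.66 0.06] w 0.284 g 70 rack x -26.0 y 3.7 q [-0.54  0.33  0.64  1.61 -0.21  1.27 -0.04]
```

Floor contact is at z 203.6, as predicted. I'll press a little, ease back onto the step while pressing, then check.

```bash

python3 -m jog '[[0,0,0.5,0],[0,0,0.5,0],[0,0,0,0],[0,0,0,0]]'| grep -E 'pos|st_force'
python3 -m jog '[[0,-0.7,0,0],[0,-0.7,0,0],[0,0,0,0],[0,0,0,0]]'| grep -E 'pos|st_force'
python3 -c "
from h import *
st()"
```

```text
ee_pos: [569.9, -14.0, 203.5]
wrist_force: [-15.0, 2.5, 14.3]
ee_pos: [569.7, -14.0, 203.5]
wrist_force: [-7.8, 1.1, 9.8]
t 19.05 p [569.7 -14.  203.5] yawy -10.10 zt [-1.e-04  9.e-04 -1.e+00] F [-7.8  1.1  9.8] M [ 0.3   1.98 -0.04] w 0.280 g 70 rack x -26.2 y 3.7 q [-0.54  0.33  0.64  1.62 -0.21  1.26 -0.04]
```

```bash

python3 -m jog '[[0,-0.7,0,0],[0,-0.7,0,0],[0,0,0,0],[0,0,0,0]]'| grep -E 'pos|st_force'
python3 -m jog '[[0,-0.5,0.3,0],[0,-0.5,0.3,0],[0,0,0,0],[0,0,0,0]]'| grep -E 'pos|st_force'
python3 - <<'E'
from h import *
st()
im,d,ci=grab('wrist');save('w5',im)
E
```

```text
ee_pos: [568.9, -13.8, 203.6]
wrist_force: [-5.5, 1.7, 6.8]
ee_pos: [568.7, -13.8, 203.5]
wrist_force: [-2.3, 0.5, 8.4]
t 19.85 p [568.7 -13.8 203.5] yawy -10.10 zt [ 3.2e-03  4.0e-04 -1.0e+00] F [-2.3  0.5  8.4] M [0.1  0.73 0.03] w 0.286 g 70 rack x -27.2 y 3.7 q [-0.54  0.32  0.64  1.62 -0.2   1.26 -0.04]
```

View pics/w5.png

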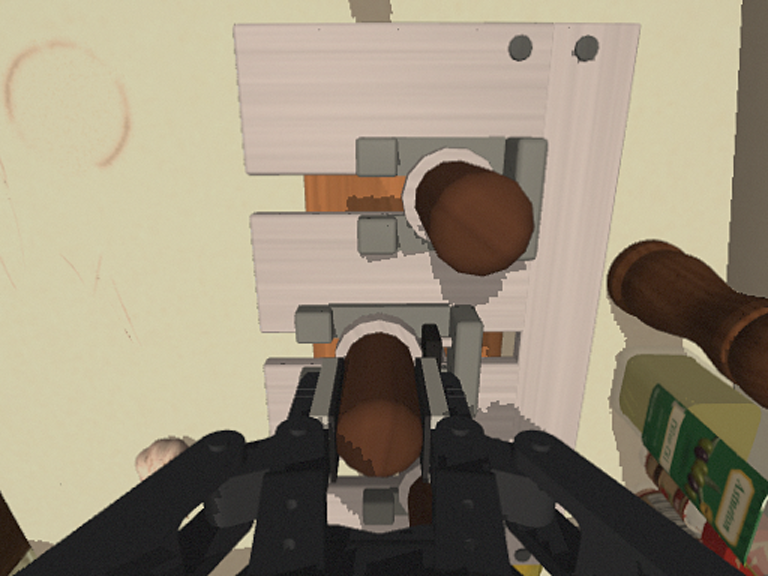

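The collar at (378,340) sits between the step (330,325) and the black pad (430,340), and the left neighbour is undisturbed. I'll release and rise straight up.

```bash

python3 -m jog '[[0,0,-0.5,0],[0,0,0,0],[0,0,0,0],[0,0,0,0],[0,0,0,0],[0,0,0,0]]' 65 20
python3 -m jog '[[0,0,-3,0],[0,0,-8,0],[0,0,-15,0],[0,0,-20,0],[0,0,-20,0],[0,0,-12,0],[0,-20,-2,0],[0,-30,0,0],[0,-35,0,0],[0,-35,0,0],[0,-20,0,0],[0,0,0,0],[0,0,0,0],[0,0,0,0]]'
python3 - <<'E'
from h import *
st()
im,d,ci=grab('wrist');np.savez('pics/w6.npz',im=im,d=d);save('w6',im)
E
```

```text
clock: 20.5
ee_pos: [567.6, -13.7, 202.3]
tcp_rot: [-2.408, -2.017, 0.0]
wrist_force: [0.3, 0.4, 0.2]
gripper_width: 0.651
grip_force: 0.0
clock: 21.9
ee_pos: [430.4, 10.7, 282.6]
tcp_rot: [2.409, 2.016, 0.0]
wrist_force: [-0.4, -0.1, -0.3]
gripper_width: 0.651
grip_force: 0.0
t 21.90 p [430.4  10.7 282.6] yawy -10.14 zt [ 5.e-04 -2.e-04 -1.e+00] F [-0.4 -0.1 -0.3] M [-0.04  0.01  0.01] w 0.651 g 0 rack x -167.6 y 3.9 q [-0.72 -0.1   0.59  1.83  0.05  1.4  -0.32]
```

View pics/w6.png

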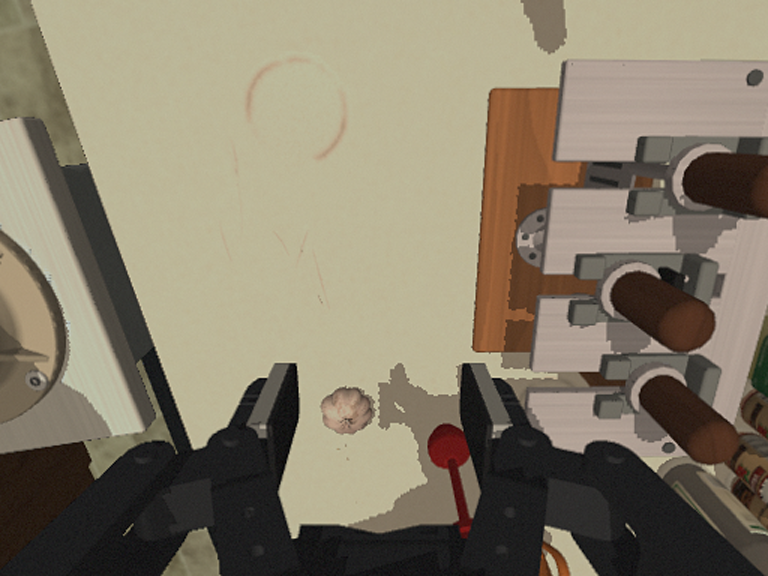

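All three tools hang alike, with the masher at (640,295) behind its step. I'll check its height against the neighbour's and then hand in.

```bash
python3 - <<'E'
from h import *
ci=robot.camera_info('wrist');z=np.load('pics/w6.npz');d=z['d']
for nm,u,v in (('masher top',688,327),('right top',714,442),('masher collar',606,283),('right collar',634,385),('left collar',680,180)):
    u=int(u/1.5);v=int(v/1.5);k=np.median(d[v-1:v+2,u-1:u+2]);P=bydepth(ci,u,v,k);q=P[:2]-C;print(nm,P[2].round(1),(q@EX-7.5).round(1),(q@EY).round(1))
E
```

```text
masher top 223.3 -32.5 5.3
right top 223.3 -6.2 -54.7
masher collar 171.5 -44.8 9.3
right collar 170.8 -18.5 -54.1
left collar 171.5 -15.5 63.4
```

```bash
python3 -c "
from workcell import robot
print(robot.sign_off())"
```

```text
the job is handed in; nothing more can be done
None
```

The masher hangs upright in the middle slot, fully down on its seat behind the step and released; its height matches the neighbours' in the last camera check, and the job was handed in at about 22 s of the 59 s limit.

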